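# Close up a dry-fitted joint in a bar clamp with a pull hook

## Task

Dry-fit check before gluing: a bar clamp lies on the bench with the reddish board and the pine strip loose between its jaws, and its sliding far jaw has been left too far back to reach by hand. Take the pull hook by its wooden handle, catch its crook behind the upright horn of the far jaw and draw the jaw towards you until strip and board are closed up against the near head with no gaps and stay firmly pinched when you let off: feel for it, work up to a steady pull of about 20 N (never over 23 N, which mars the pine), and hold it a moment so that the clutch bites. Unhook, lay the pull hook flat on the bench beside the clamp and let go; touch the jaw, the clamp and the boards with the hook only, and leave everything else on the bench where it is.

Things in the scene. Friction and masses are not known exactly. Their poses are not given: they have to be found in the camera images.
- pull_hook: Pull hook, 325 mm long, 0.15 kg: dark wooden handle 22 mm square, brass ferrule, bent steel rod 7 mm thick; lies flat on the bench, crook pointing away from the robot. Origin on the handle's centre line at the place to grip (near the balance point), 11 mm above the bench as it lies; own x runs along the handle to the crook, z up. The square wood reaches from x = -57 to +41 mm, a round end cap to -75
- crook (a point): bearing point of the crook, at (240, 0, 0) mm in the pull hook's frame, in line with the handle: the rod runs along x to x = 160, jogs aside to y = -22 at x = 185, goes on at y = -22 to x = 243 and there turns square to +y into the crook, a straight arm from y = -22 to +24 mm; all in the plane z = 0
- clamp: Bar clamp, fixed to the bench: a dark steel bar 30 mm wide and 12 mm high, with a plywood bearer of the same height 45 mm either side of it. Origin at bench level under the near pad's face as it stands when wound right back; own x runs along the bar, away from the robot; the bar reaches from x = -55 to +300 mm, the bearers from 5 to 220 mm. A stop pin stands on the bar at x = 290, 22 mm high
- near_head: Near head of the clamp: a grey casting fixed on the bar, with a self-locking screw that carries a steel pad 60 mm wide in front and a tommy bar behind (to x = -116 mm); nothing of it higher than 48 mm. Same origin and axes as the clamp. The screw stays as it has been wound: the pad's face stands somewhere between x = 0 and x = 16 mm, which the poses do not tell
- far_jaw: Sliding far jaw of the clamp, pad 52 mm wide, up to 47 mm above the bench. Origin in the middle of its pad face, 12 mm above the bench; own x as the clamp's. It has a friction clutch: about 9 N slide it either way; it stays where it is left and, drawn against the boards, keeps a part of the pull beyond 9 N as squeeze. All closed up, its face stands 150 mm beyond the near pad's face
- horn (a point): middle of the back (far) face of the far jaw's upright horn, 72 mm above the bench, 30 mm behind the jaw's pad face. The horn is 18 mm wide (y), 13 mm deep and reaches from the jaw's body to 95 mm above the bench; it is free all round between 52 and 95 mm
- board: Reddish board, 105 x 235 x 27 mm (x, y, z), about 0.4 kg, lying across the bar and the bearers, its top 39 mm above the bench. Origin in the middle of its underside; loose, 4 to 26 mm from the near pad, perhaps a little skew
- strip: Pine strip, 45 x 115 x 19 mm (x, y, z), lying across the bar and the bearers beyond the board, its top 31 mm above the bench. Origin in the middle of its underside; loose, with a gap to the board and to the far jaw, perhaps a little skew. To push it and the board along takes 2 to 5 N more than the jaw alone
- glue_bottle: wood glue bottle, 55 mm wide, 165 mm tall, standing left of the clamp; origin under its middle. Leave alone
- green_tray: green plastic tray with screws, 71 x 91 x 22 mm, left of the clamp; origin under its middle. Leave alone
- nut_big: steel nut, 30 mm wide, 13 mm high, on the bench in front, right of the clamp's screw; origin under its middle. Leave alone
- bolt: hex bolt lying beside the nut, 51 mm long, 13 mm high; origin under its middle. Leave alone
- tape_measure: tape measure, 32 x 79 x 67 mm, standing left of the clamp; origin under its middle. Leave alone
- salve_jar: small jar with a white lid, 47 mm wide, 44 mm high, at the back, right of the clamp's far end; origin under its middle. Leave alone

How it is judged:
By the outcome, as a careful person would: the job done as asked, in the order asked, and still so for the second after the job is handed in, with the robot touching nothing.
It also fails if it takes over 67 s, if anything falls off the work surface, if the arm or the gripper's body presses on something with over 40 N, if the wrist force passes 120 N, or if a joint passes its speed limit or range.

## Robot

A 6-joint arm with a two-finger parallel gripper is mounted at the origin on a cart in front of the work surface, level with it; the furniture and walls round the work are solid. World frame = base frame: x ahead of the robot, y to its left, z up, the work surface at z = 0. Lengths are in m, angles in rad, forces in N, time in s.
With the tool pointing down it reaches from about 0.325 to 0.775 m from the base axis. Payload 5.5 kg.
Tool frame: the origin (TCP) lies between the finger pads; the fingertips stand 8 mm ahead of it and the grasp point (between the pads) lies 11 mm behind it (tcp_to_tips is the distance from the TCP to the fingertips, in m); z points along the fingers, y is the direction in which the jaws open and shut (so a half turn about z gives the same grasp; the last joint's range is limited). The gripper opens to 88 mm and grips with 3 to 60 N. Pads are 20 mm wide; open, the fingers measure 115 mm over their backs; the gripper's body (75 mm by 178 mm) begins 61 mm behind the grasp point.
Start: joints at [-0.057, 0.091, 1.231, -0, 1.82, -0.057], TCP at [0.6, -0, 0.231] pointing down, gripper open.
Joint ranges: [-2.87, 2.87], [-0.86, 2.18], [0.17, 2.46], [-1.51, 4.65], [0.06, 2.69], [-2.65, 2.65]. Speed limits (rad/s): [2.57, 2.57, 3.01, 3.14, 3.14, 3.14].

## Interface

Orientations are given as a unit quaternion [w, x, y, z].
In Python, from bench import * gives the robot as it stands. Calls block until the motion is done:
- move_to(position, orientation): joint-space move of the TCP to a pose.
- move_l(position, speed=0.15, orientation=None): straight line of the TCP; orientation=None keeps the orientation; speed is the mean speed in m/s.
- movej(angles): joint-space move.
- gripper_open() and close(): open the fingers fully, or close them until they stop; the grip force is fixed at half the most.
- hold(seconds).
- inverse_kinematics(position, orientation): joint angles nearest the present ones, or None.
- state(): the state.
- get_image(name): name is "scene" or "side" or "wrist"; returns a dict with "frame" (400x640x3 uint8, blue, green, red), "depth" (400x640 float32, m along the optical axis (not along the pixel's ray), 0 where there is no reading), "camera_matrix" (3x3 intrinsics, pixels), "k1" (the pictures are not rectified: a ray, as slopes to the right and down, at radius r is drawn at 1 + k1 r^2 times it, then the intrinsics apply), "view" (4x4, takes a point from world to camera coordinates). Camera axes: x right, y up, looking along -z (the intrinsics and any distortion apply to the point x, -y, -z); pixel columns grow to the right and rows downward; lengths in m; the calibration is good to about 2 mm. A picture is of the moment at which its call begins.
A pose or a line that the arm cannot do raises IKError and nothing moves.
- job_done(): hands the job in, once; it reports no verdict.
The state is a dict: "time": time; "joint_pos": joint angles; "dq": joint speeds; "joint_torque": joint torques, N m; "ee_pos": TCP position; "ee_rot": TCP orientation; "ft_force": force on the tool from outside, world axes, zero at the start; "moment": the same for the moment, N m; "finger_gap": finger opening in m.
Only numpy, scipy, OpenCV 4.12 (cv2) and the standard library are available. Lean on these libraries where they do the work, as an engineer would, in place of code of your own. Each camera call takes 0.05 s, during which the arm holds its last target.

## Working session

There is one attempt and no reset: what is moved stays moved. The work goes in short steps, each a Python script; the robot and the scene stay as the last script left them, time stands still between calls to the robot, and variables do not carry over. Pictures are saved under pics/ and viewed, and the job is handed in when it is done.

```bash
ls; mkdir -p pics; python3 - <<'E'
from bench import *
import cv2
s=state();print({k:s[k] for k in s})
for n in("scene","side","wrist"):
    g=get_image(n);cv2.imwrite(f"pics/{n}0.png",g["frame"]);print(n,g["camera_matrix"],g["k1"],g["view"])
E
```

```text
pics
{'time': 0.0, 'joint_pos': array([-5.67220570e-02,  9.18296458e-02,  1.23188289e+00, -3.04071581e-05,
        1.81978467e+00, -5.66854656e-02]), 'dq': array([ 7.07001992e-04,  6.49714535e-04,  3.49587290e-05,  1.94423925e-04,
       -2.94226604e-04, -7.18220578e-04]), 'joint_torque': array([-3.13584051e-04, -4.46447504e+01, -4.06449509e+01,  6.96761138e-02,
        2.93726998e-02, -1.50731516e-04]), 'ee_pos': array([ 5.99719319e-01, -9.14910674e-06,  2.29526044e-01]), 'ee_rot': array([-7.00626216e-04,  7.07122037e-01,  7.07090884e-01, -6.45112528e-04]), 'ft_force': array([ 0.34893113, -0.02831236, -0.54483348]), 'moment': array([0.00072128, 0.00140494, 0.0237689 ]), 'finger_gap': 0.08813311060376591}
scene [[502.65873716   0.         330.59735939]
 [  0.         502.65873716 200.12135958]
 [  0.           0.           1.        ]] -0.028688421750087022 [[ 0.73878585 -0.67392835 -0.00400554 -0.41819353]
 [ 0.26401428  0.28394383  0.92177674 -0.23951294]
 [-0.62007413 -0.68205314  0.38770039 -0.9196945 ]
 [ 0.          0.          0.          1.        ]]
side [[472.66655391   0.         316.69410726]
 [  0.         472.66655391 200.37292456]
 [  0.           0.           1.        ]] 0.014038327155363805 [[ 0.97509642 -0.22051203  0.02369419 -0.59715484]
 [ 0.09163239  0.49786099  0.86240242 -0.15256735]
 [-0.20196652 -0.83875436  0.50566852 -1.10704614]
 [ 0.          0.          0.          1.        ]]
wrist [[323.34730519   0.         318.73710025]
 [  0.         323.34730519 198.70393921]
 [  0.           0.           1.        ]] -0.05289198119788558 [[ 9.99997146e-01 -7.95484004e-04 -2.25290655e-03 -5.99388280e-01]
 [ 1.99005437e-04  9.67401012e-01 -2.53249369e-01  3.08587947e-02]
 [ 2.38091990e-03  2.53248197e-01  9.67398409e-01 -3.90162808e-01]
 [ 0.00000000e+00  0.00000000e+00  0.00000000e+00  1.00000000e+00]]
```

View pics/scene0.png

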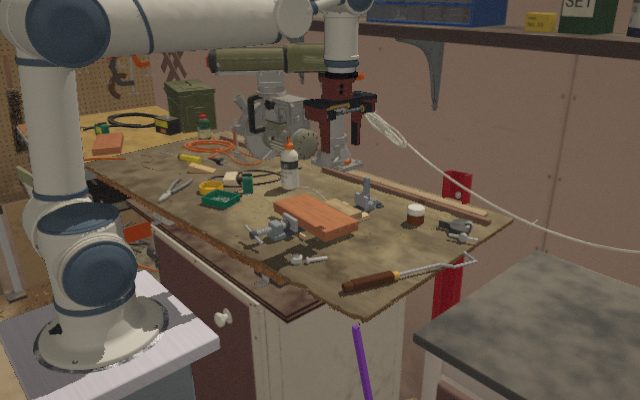

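View pics/side0.png

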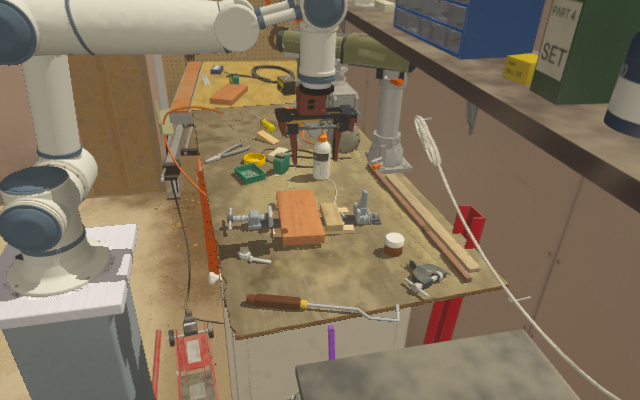

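View pics/wrist0.png

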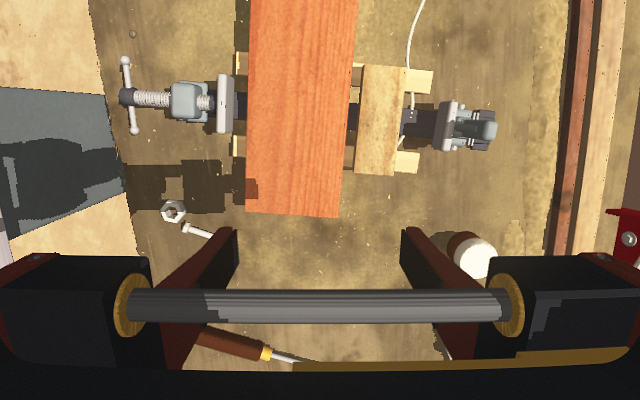

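The scene view shows the hook at right front: handle (370,282), crook (470,262). In the side view the handle is at (275,300) and the crook at (398,312). The clamp's horn is at side (364,200) and wrist (485,130). Next I'll turn these into positions using depth.

```bash
cat > h.py <<'E'
from bench import *
import numpy as np, cv2
from scipy.spatial.transform import Rotation as R
def cloud(g):
    K=g["camera_matrix"];h,w=g["depth"].shape
    u,v=np.meshgrid(np.arange(w,dtype=float),np.arange(h,dtype=float))
    D=np.array([g["k1"],0,0,0.])
    p=cv2.undistortPoints(np.stack([u.ravel(),v.ravel()],1)[:,None],K,D)[:,0].reshape(h,w,2)
    d=g["depth"];c=np.stack([p[...,0]*d,-p[...,1]*d,-d],-1)
    V=g["view"];W=(c-V[:3,3])@V[:3,:3]
    W[d==0]=np.nan
    return W
def proj(g,P):
    P=np.atleast_2d(P);V=g["view"];c=P@V[:3,:3].T+V[:3,3]
    s=np.stack([c[:,0]/-c[:,2],-c[:,1]/-c[:,2]],1);r=(s**2).sum(1,keepdims=True)
    s=s*(1+g["k1"]*r);K=g["camera_matrix"];return np.stack([s[:,0]*K[0,0]+K[0,2],s[:,1]*K[1,1]+K[1,2]],1)
def plane(g,uv,z):
    V=g["view"];p=cv2.undistortPoints(np.array(uv,float).reshape(-1,1,2),g["camera_matrix"],np.array([g["k1"],0,0,0.]))[:,0]
    d=np.stack([p[:,0],-p[:,1],-np.ones(len(p))],1)@V[:3,:3];o=-V[:3,:3].T@V[:3,3]
    return o+d*((z-o[2])/d[:,2])[:,None]
E
python3 - <<'E'
from h import *
for n in("scene","side","wrist"):
    g=get_image(n);W=cloud(g)
    m=(W[...,0]>.3)&(W[...,0]<.95)&(W[...,1]<.2)&(W[...,1]>-.5)&(W[...,2]>-.03)&(W[...,2]<.12)
    P=W[m];C=g["frame"][m]
    print(n,m.sum(),np.median(P[:,2]))
    # ortho map 1mm, colour & height
    ix=((P[:,0]-.3)*1000).astype(int);iy=((.2-P[:,1])*1000).astype(int)
    o=np.argsort(P[:,2]);M=np.zeros((700,650,3),np.uint8);M[iy[o],ix[o]]=C[o]
    M=cv2.dilate(M,np.ones((2,2)));cv2.imwrite(f"pics/top_{n}.png",M[:600])
    np.savez(f"{n}.npz",P=P,C=C)
E
```

```text
scene 23024 0.001734505623046324
side 29308 0.0009781194680125315
wrist 142593 0.0011241025799996103
```

```bash
python3 - <<'E'
from h import *
a=cv2.imread("pics/top_side.png");b=cv2.imread("pics/top_scene.png")
cv2.imwrite("pics/tops.png",np.hstack([a,b])[:, :][:, :].copy()[::1, ::1] if 0 else cv2.resize(np.hstack([a,b]),None,fx=.61,fy=.61))
E
```

```text
(no output)
```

View pics/top_side.png

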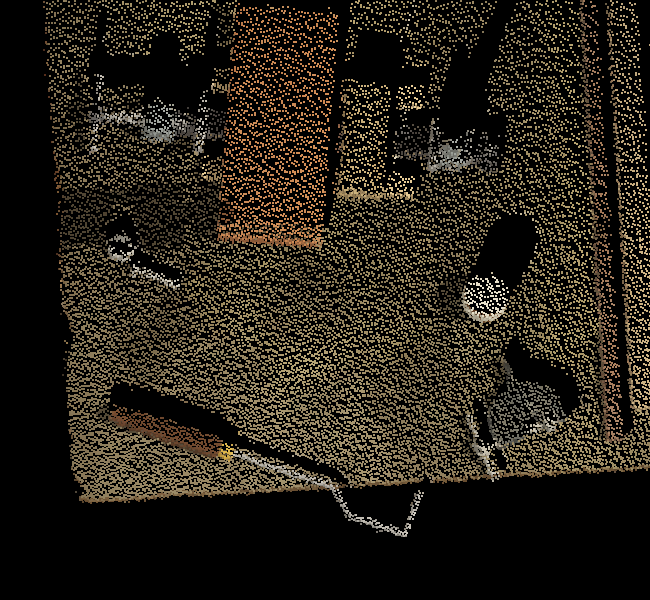

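View pics/top_wrist.png

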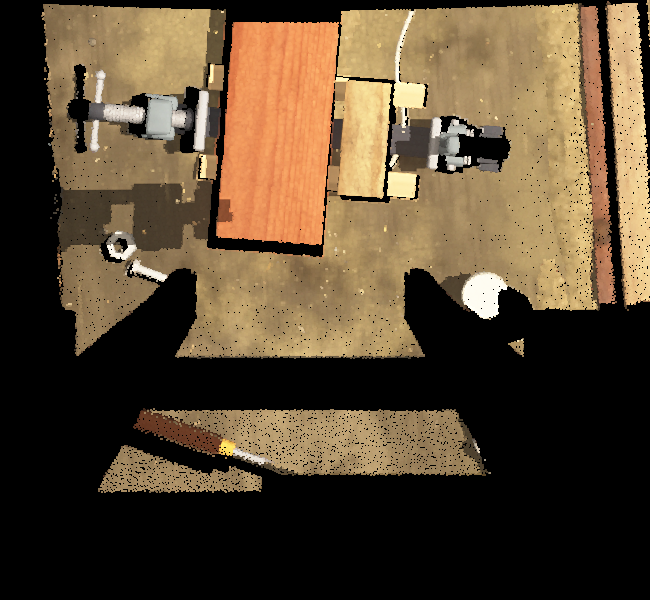

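The top-down maps show the hook (yaw about -18°, crook over the bench edge), the clamp axis, and the horn near map (457,140). I'll take one overhead wrist look at the hook and measure the clamp items at the same time.

```bash
python3 - <<'E'
from h import *
# clamp items from wrist cloud
d=np.load("wrist.npz");P=d["P"];C=d["C"].astype(int)
def rect(m,name):
    q=(P[m][:,:2]*1000).astype(np.float32);print(name,m.sum(),cv2.minAreaRect(q), P[m][:,2].mean())
hsv=cv2.cvtColor(d["C"][None],cv2.COLOR_BGR2HSV)[0].astype(int)
reg=lambda x0,x1,y0,y1:(P[:,0]>x0)&(P[:,0]<x1)&(P[:,1]>y0)&(P[:,1]<y1)
rect(reg(.5,.66,-.07,.2)&(P[:,2]>.034)&(P[:,2]<.043)&(hsv[:,1]>120),"board")
rect(reg(.625,.72,0,.14)&(P[:,2]>.026)&(P[:,2]<.036),"strip")
h=reg(.7,.85,0,.12)&(P[:,2]>.089);rect(h,"horn top")
rect(reg(.72,.75,0,.12)&(P[:,2]>.04)&(P[:,2]<.05),"jaw pad top")
rect(reg(.48,.518,0,.13)&(P[:,2]>.03)&(P[:,2]<.06),"near pad top")
rect(reg(.44,.48,0,.13)&(P[:,2]>.03)&(P[:,2]<.06),"head")
for n in("scene","side"):
    g=get_image(n);W=cloud(g);m=(W[...,2]>.05)&(W[...,2]<.2)&(W[...,0]>.4)&(W[...,0]<.85)&(W[...,1]<.4)&(W[...,1]>.14)
    print(n,np.percentile(W[m],[1,50,99],axis=0))
s=state();move_to([.55,-.31,.23],s["ee_rot"])
g=get_image("wrist");cv2.imwrite("pics/w1.png",g["frame"]);W=cloud(g);np.savez("w1.npz",W=W,F=g["frame"],K=g["camera_matrix"],k1=g["k1"],V=g["view"])
print(state()["time"])
E
```

```text
board 21662 ((576.9642333984375, 70.26820373535156), (222.61341857910156, 105.71613311767578), 85.46159362792969) 0.03919864843860958
strip 4620 ((664.1264038085938, 61.286109924316406), (114.7189712524414, 45.80574035644531), 85.54267120361328) 0.031127431661412287
horn top 280 ((752.0220336914062, 55.24401092529297), (16.988605499267578, 12.763809204101562), 89.89496612548828) 0.0938681960688299
jaw pad top 694 ((739.67578125, 56.379608154296875), (51.46132278442383, 21.82267951965332), 84.29947662353516) 0.04633328305269516
near pad top 990 ((492.760498046875, 80.13905334472656), (59.542564392089844, 26.08319664001465), 85.37670135498047) 0.042539794273712114
head 1077 ((460.02734375, 83.80333709716797), (36.32373809814453, 40.08071517944336), 88.74787902832031) 0.03979660032247974
scene [[0.55756043 0.22366788 0.05239397]
 [0.74047914 0.33751995 0.12366093]
 [0.83431197 0.39558177 0.19767564]]
side [[0.55931436 0.21844184 0.05116775]
 [0.7221249  0.33126398 0.10552431]
 [0.84073976 0.39191509 0.16309711]]
1.65
```

View pics/w1.png

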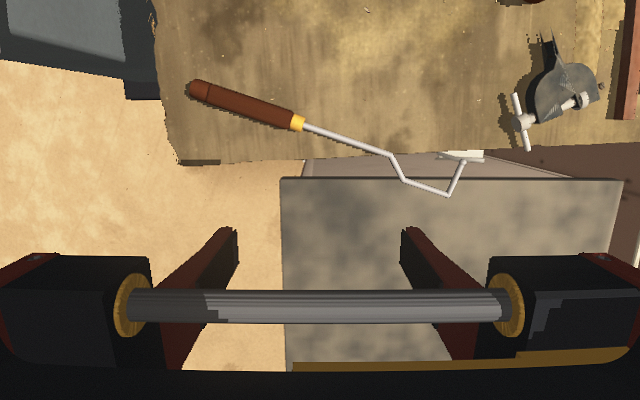

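```bash
python3 - <<'E'
from h import *
d=np.load("w1.npz");W=d["W"];F=d["F"];g=dict(camera_matrix=d["K"],k1=float(d["k1"]),view=d["V"])
hsv=cv2.cvtColor(F,cv2.COLOR_BGR2HSV).astype(int)
box=np.zeros(F.shape[:2],bool);box[70:205,180:480]=1
hd=box&(W[...,2]>.012)&(W[...,2]<.03)&(hsv[...,0]<15)&(hsv[...,1]>110)
hd=cv2.morphologyEx(hd.astype(np.uint8),cv2.MORPH_OPEN,np.ones((3,3)))>0
P=W[hd];print(hd.sum(),P[:,2].mean(),cv2.minAreaRect((P[:,:2]*1000).astype(np.float32)))
rod=box&(W[...,2]>.007)&(W[...,2]<.03)&(hsv[...,1]<60)
Q=W[rod];print(rod.sum(),Q[:,2].mean())
pt=plane(g,[[448,196],[463,160],[403,180],[390,153],[306,127],[296,121],[187,86]],[.0145]*5+[.014,.014][:2] if 0 else .0145);print(pt.round(4))
# straight rod fit x<.55.. 
c0=np.array(cv2.minAreaRect((P[:,:2]*1000).astype(np.float32))[0])/1000
v=cv2.fitLine((P[:,:2]).astype(np.float32),cv2.DIST_L2,0,1e-4,1e-4).ravel();print(v,np.arctan2(v[1],v[0]))
S=Q[(Q[:,0]>.535)&(Q[:,0]<.62)]
A=np.vstack([P[:,:2],S[:,:2]]);v=cv2.fitLine(A.astype(np.float32),cv2.DIST_HUBER,0,1e-4,1e-4).ravel()
yaw=np.arctan2(v[1],v[0]);u=v[:2]*np.sign(v[0]);n=np.array([-u[1],u[0]]);o=v[2:]
f=lambda X:np.stack([(X[:,:2]-o)@u,(X[:,:2]-o)@n],1)
print("yaw",np.degrees(np.arctan2(u[1],u[0])),"handle ext",np.percentile(f(P),[0.5,99.5],axis=0),"rod ext",f(Q).min(0),f(Q).max(0))
print("kp",f(pt).round(4), o,u)
E
```

```text
2108 0.02141545984831505 ((465.0120849609375, -228.80184936523438), (22.29007911682129, 115.58345794677734), 70.91499328613281)
1222 0.01367264188553587
[[ 0.7044 -0.3338  0.0145]
 [ 0.7178 -0.2907  0.0145]
 [ 0.6491 -0.3145  0.0145]
 [ 0.6321 -0.2831  0.0145]
 [ 0.5363 -0.2541  0.0145]
 [ 0.5252 -0.2476  0.0145]
 [ 0.4057 -0.2092  0.0145]]
[ 0.9460649  -0.32397717  0.46528304 -0.22865792] -0.32993037
yaw -18.751465 handle ext [[-0.07831358 -0.01108543]
 [ 0.03513182  0.01054852]] rod ext [ 0.04985242 -0.02539739] [0.24309697 0.02389398]
kp [[ 0.2388 -0.0227]
 [ 0.2377  0.0224]
 [ 0.1803 -0.0222]
 [ 0.1541  0.0021]
 [ 0.054  -0.0013]
 [ 0.0414  0.0013]
 [-0.0841 -0.0007]] [ 0.48556116 -0.235518  ] [ 0.9469219  -0.32146367]
```

Hook origin is about (0.482, -0.234), yaw -18.8°. Keypoints match the stated geometry. Next: grasp.

```bash
cat >> h.py <<'E'
def quat(yaw):  # tool down, tool x along yaw
    c,s=np.cos(yaw),np.sin(yaw)
    q=R.from_matrix(np.array([[c,s,0],[s,-c,0],[0,0,-1]])).as_quat()
    return [q[3],q[0],q[1],q[2]]
E
python3 - <<'E'
from h import *
y=np.radians(-18.8);q=quat(y);x0,y0=.4818,-.2342
print(inverse_kinematics([x0,y0,.1],q))
move_to([x0,y0,.10],q);print(state()["joint_pos"])
move_l([x0,y0,.0095],.1);s=state();print(s["ee_pos"],s["ft_force"])
close();hold(.2);s=state();print(s["finger_gap"],s["ft_force"])
move_l([x0,y0,.15],.12);hold(.3);s=state();print(s["ee_pos"],s["ft_force"],s["moment"],s["finger_gap"],s["time"])
for n in("side","scene"):
    g=get_image(n);cv2.imwrite(f"pics/{n}2.png",g["frame"])
    W=cloud(g);m=(W[...,2]>.12)&(W[...,2]<.17)&(W[...,0]>.53)&(W[...,0]<.8)&(W[...,1]<-.2)
    P=W[m];u=np.array([np.cos(y),np.sin(y)]);r=P[:,:2]-[x0,y0]
    a=r@u;b=r@[-u[1],u[0]]
    k=a>.06
    for lo in np.arange(.06,.26,.02):
        t=(a>lo)&(a<lo+.02);print(lo.round(2),t.sum(),P[t,2].mean().round(4),b[t].mean().round(4))
    print(a.max())
E
```

```text
[-5.15971239e-01 -6.82491075e-02  1.62239649e+00 -4.44089210e-16
  1.58744528e+00  1.38294699e+00]
[-5.15476069e-01 -6.83123339e-02  1.62178326e+00 -2.06578449e-05
  1.58745971e+00  1.38228854e+00]
[ 0.48213151 -0.23437693  0.00986353] [ 1.04852367 -0.73797601 -0.51873251]
0.021762942824937476 [ 0.11699334  0.37086695 -0.92734231]
[ 0.48167251 -0.23411537  0.14959204] [ 0.09791964 -0.36048438 -1.0734191 ] [ 0.08793026  0.12124656 -0.02115109] 0.02213392408203347 7.2583
0.06 36 0.1528 -0.002
0.08 34 0.153 -0.0022
0.1 36 0.1527 -0.002
0.12 39 0.1525 -0.002
0.14 35 0.1526 -0.0021
0.16 43 0.1525 -0.0109
0.18 44 0.1526 -0.0235
0.2 42 0.1523 -0.0239
0.22 42 0.1521 -0.0208
0.24 61 0.1531 -0.0026
0.2468576754422609
0.06 29 0.153 -0.002
0.08 29 0.153 -0.0018
0.1 28 0.1534 -0.0023
0.12 28 0.1528 -0.0022
0.14 29 0.153 -0.0029
0.16 41 0.1527 -0.0135
0.18 31 0.1528 -0.0239
0.2 25 0.1529 -0.0244
0.22 49 0.1525 -0.0106
0.24 28 0.1532 -0.0037
0.24726277305280128
```

View pics/side2.png

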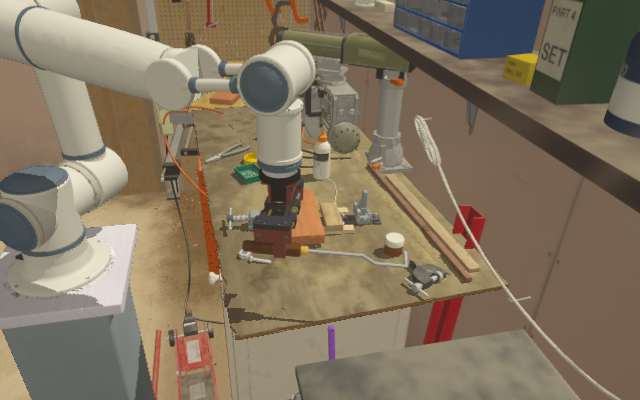

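Grasp is good: hook level, crook 0.240 ahead of the TCP. Moving above the horn and checking before I lower.

```bash
cat >> h.py <<'E'
YC=np.radians(-5.3);U=np.array([np.cos(YC),np.sin(YC)]);N=np.array([-U[1],U[0]])
HB=np.array([.752,.0552])+.0065*U   # horn back face, initial
def tcp(along,z,lat=0): # bearing point 'along' beyond initial horn back
    p=HB+(along-.240)*U+lat*N;return [p[0],p[1],z]
E
python3 - <<'E'
from h import *
move_l(tcp(.014,.15),.2,orientation=quat(YC));move_l(tcp(.014,.122),.1);hold(.2)
s=state();print(s["ee_pos"],s["ft_force"],s["time"])
for n in("side","scene"):
    g=get_image(n);cv2.imwrite(f"pics/{n}3.png",cv2.resize(g["frame"][120:270,240:460],None,fx=3.5,fy=3.5,interpolation=cv2.INTER_CUBIC))
    W=cloud(g);P=W[(W[...,2]>.055)&(W[...,2]<.14)&(W[...,0]>.69)&(W[...,0]<.82)&(W[...,1]<.12)&(W[...,1]>0)]
    r=P[:,:2]-HB;a=r@U;b=r@N
    for lo,hi in((.055,.075),(.075,.09),(.09,.1),(.11,.13)):
        t=(P[:,2]>lo)&(P[:,2]<hi);print(lo,t.sum(),"a",np.percentile(a[t],[2,98]).round(4),"b",np.percentile(b[t],[2,98]).round(4))
E
```

```text
[0.53382982 0.07544492 0.12284837] [-0.62710111  0.02320437 -1.03770825] 9.7083
0.055 42 a [-0.0161 -0.0003] b [-0.01   0.002]
0.075 31 a [-0.0127  0.0012] b [-0.0103  0.0015]
0.09 20 a [-0.0121  0.0006] b [-0.009   0.0086]
0.11 121 a [-0.0657  0.0202] b [-0.029   0.0193]
0.055 48 a [-0.0209 -0.0032] b [-0.0102  0.0097]
0.075 34 a [-0.017  -0.0036] b [-0.0106  0.0095]
0.09 21 a [-0.0151 -0.0046] b [-0.0092  0.0064]
0.11 107 a [-0.0676  0.0164] b [-0.0279  0.0215]
```

View pics/side3.png

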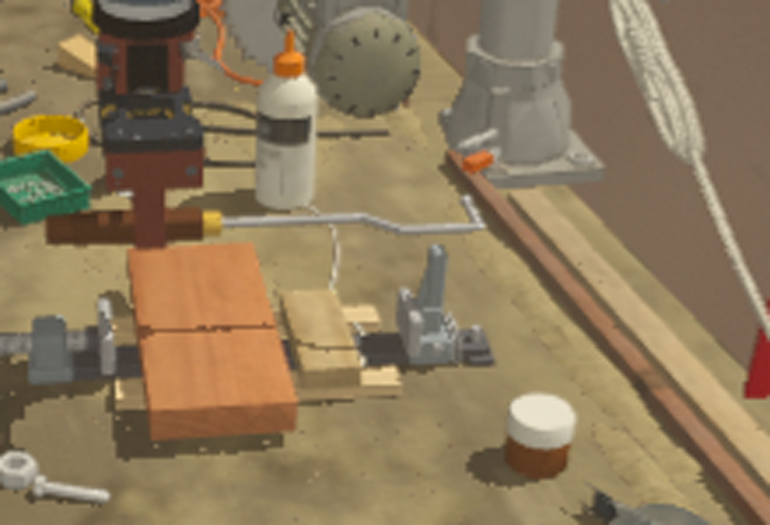

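View pics/scene3.png

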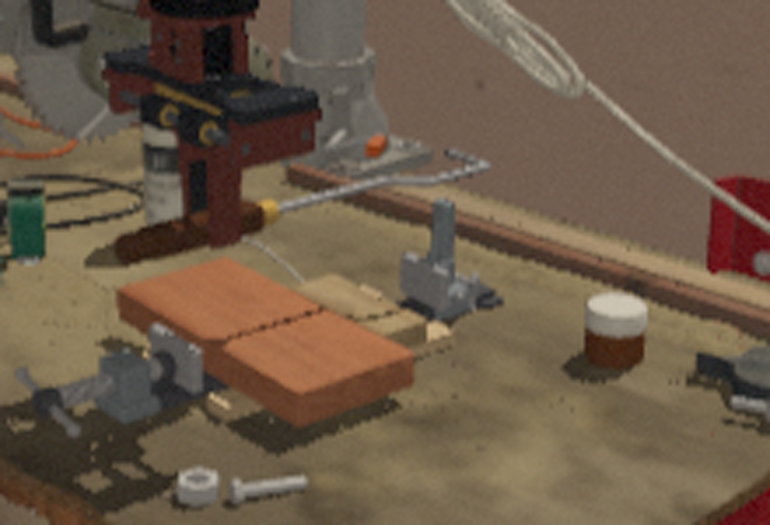

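Relative to the horn in both views, the crook sits about 13 mm behind it and the rod is about 11 mm to its side. The horn is at side-crop (435,270) and the crook at (475,215). Now I'll lower, then draw in small steps while feeling the force.

```bash
cat >> h.py <<'E'
import json
def F(n=4,dt=.03):
    a=[]
    for _ in range(n): a.append(state()["ft_force"]);hold(dt)
    return np.mean(a,0)
E
python3 - <<'E'
from h import *
move_l(tcp(.014,.122,.002),.1)
move_l(tcp(.014,.074,.002),.08);hold(.2)
f0=F(8);json.dump(list(f0),open("f0.json","w"));s=state();print(f0,s["ee_pos"],s["time"])
a=.014;t0=s["time"]
while a>-.016:
    a-=.002;move_l(tcp(a,.074,.002),.03)
    s=state();d=s["ft_force"]-f0;print(round(a,4),(d[:2]@U).round(2),(d[:2]@N).round(2),d[2].round(2),((s["ee_pos"][:2]-HB)@U+.24).round(5),round(s["time"],2))
    if d[:2]@U>16 or -(d[:2]@U)>16: break
g=get_image("side");cv2.imwrite("pics/side4.png",cv2.resize(g["frame"][120:270,240:460],None,fx=3.5,fy=3.5,interpolation=cv2.INTER_CUBIC))
E
```

```text
[-0.02866076 -0.25385104 -1.44180609] [0.53370426 0.07748449 0.07416136] 11.275
0.012 -0.31 -0.11 -0.09 0.01186 11.53
0.01 0.15 -0.28 0.23 0.00989 11.78
0.008 0.25 -0.43 0.36 0.00791 12.03
0.006 0.42 0.66 -0.93 0.00592 12.28
0.004 -0.1 1.37 -0.59 0.00392 12.53
0.002 -0.17 -0.52 0.93 0.00192 12.78
0.0 5.73 0.4 -1.17 0.00079 13.03
-0.002 6.64 1.38 -1.83 -0.0006 13.28
-0.004 7.56 0.07 -0.98 -0.00244 13.53
-0.006 7.66 -0.38 -0.98 -0.0044 13.78
-0.008 7.76 0.61 -0.14 -0.00638 14.03
-0.01 7.88 0.82 -1.28 -0.00839 14.28
-0.012 7.8 0.15 -1.02 -0.01039 14.53
-0.014 7.86 0.11 -0.67 -0.01241 14.78
-0.016 7.73 0.67 -0.63 -0.01439 15.03
```

View pics/side4.png

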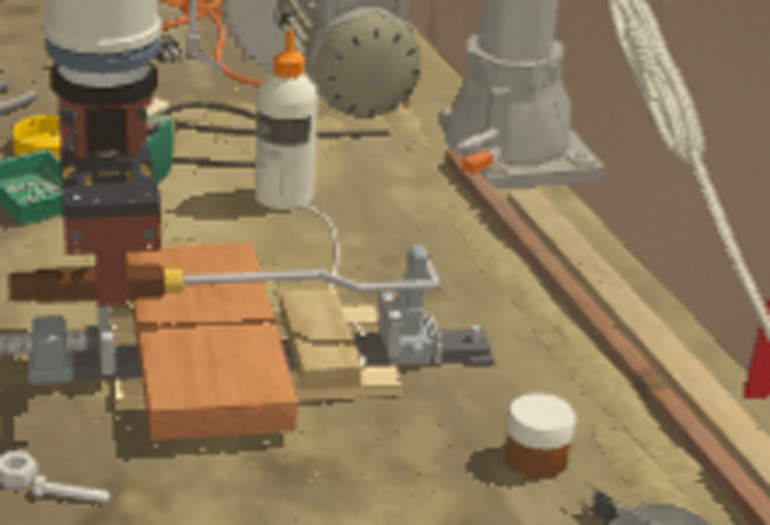

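The crook at (435,280) bears on the horn, and the jaw slides at about 8 N. I'll keep drawing until it stiffens.

```bash
python3 - <<'E'
from h import *
f0=np.array(json.load(open("f0.json")));a=-.016;st=.002
while a>-.11:
    a-=st;move_l(tcp(a,.074,.002),.03)
    s=state();d=s["ft_force"]-f0;f=d[:2]@U;act=(s["ee_pos"][:2]-HB)@U+.24
    print(round(a,4),f.round(2),(d[:2]@N).round(2),d[2].round(2),act.round(5),s["finger_gap"].round(4),round(s["time"],2))
    if f>13.5: st=.001
    if f>15.5: break
json.dump(a,open("a.json","w"))
E
```

```text
Traceback (most recent call last):
AttributeError: 'float' object has no attribute 'round'
```

```bash
python3 - <<'E'
from h import *
f0=np.array(json.load(open("f0.json")));a=-.018;st=.002
while a>-.11:
    a-=st;move_l(tcp(a,.074,.002),.03)
    s=state();d=s["ft_force"]-f0;f=d[:2]@U;act=(s["ee_pos"][:2]-HB)@U+.24
    print("%.4f %.2f %.2f %.2f %.5f %.4f %.2f"%(a,f,d[:2]@N,d[2],act,s["finger_gap"],s["time"]))
    if f>13.5: st=.001
    if f>15.5: break
json.dump(a,open("a.json","w"))
E
```

```text
-0.0200 7.60 1.19 -1.26 -0.01840 0.0220 15.57
-0.0220 7.84 0.74 -0.80 -0.02039 0.0217 15.82
-0.0240 7.84 -0.41 -0.99 -0.02239 0.0216 16.07
-0.0260 7.77 -0.29 -0.81 -0.02441 0.0219 16.32
-0.0280 8.05 -0.29 -1.22 -0.02640 0.0219 16.57
-0.0300 7.47 0.58 -1.75 -0.02840 0.0217 16.82
-0.0320 8.02 0.36 -1.37 -0.03040 0.0219 17.07
-0.0340 8.36 0.88 -1.14 -0.03242 0.0218 17.32
-0.0360 7.16 0.39 -0.84 -0.03442 0.0216 17.57
-0.0380 7.90 0.04 -1.13 -0.03642 0.0219 17.82
-0.0400 7.68 0.06 -1.40 -0.03841 0.0219 18.07
-0.0420 7.82 -0.08 -1.61 -0.04043 0.0216 18.32
-0.0440 7.40 0.67 -0.61 -0.04238 0.0219 18.57
-0.0460 8.31 0.90 -1.30 -0.04435 0.0218 18.82
-0.0480 8.14 0.99 -0.95 -0.04634 0.0220 19.07
-0.0500 8.44 0.97 -1.97 -0.04833 0.0216 19.32
-0.0520 8.95 0.26 -1.28 -0.05032 0.0221 19.57
-0.0540 7.57 0.14 -1.25 -0.05235 0.0218 19.82
-0.0560 8.57 0.94 -0.99 -0.05426 0.0220 20.07
-0.0580 10.22 -0.27 -2.06 -0.05583 0.0216 20.32
-0.0600 9.74 -0.78 -0.21 -0.05764 0.0221 20.57
-0.0620 10.34 1.09 -1.35 -0.05960 0.0215 20.82
-0.0640 9.96 0.39 -1.91 -0.06161 0.0217 21.07
-0.0660 10.46 0.82 -0.43 -0.06359 0.0219 21.32
-0.0680 10.49 0.45 -1.32 -0.06558 0.0220 21.57
-0.0700 10.53 1.25 -0.98 -0.06758 0.0218 21.82
-0.0720 9.75 0.69 -0.86 -0.06958 0.0222 22.07
-0.0740 10.24 0.62 -1.64 -0.07159 0.0223 22.32
-0.0760 10.72 0.70 -1.58 -0.07361 0.0219 22.57
-0.0780 13.71 0.93 -0.47 -0.07489 0.0215 22.82
-0.0790 14.81 0.85 -1.08 -0.07515 0.0216 23.07
-0.0800 18.33 0.12 -0.23 -0.07547 0.0221 23.32
```

```bash
python3 - <<'E'
from h import *
f0=np.array(json.load(open("f0.json")));a=json.load(open("a.json"))
def rd():
    L=[]
    for _ in range(12): L.append((state()["ft_force"]-f0)[:2]@U);hold(.02)
    s=state();return np.mean(L),np.std(L),(s["ee_pos"][:2]-HB)@U+.24,s["time"],s["joint_torque"]
r=rd();print(a,r)
while r[0]<19.6 and a>-.083:
    a-=min(.0004,max(.0001,(20-r[0])/5000));move_l(tcp(a,.074,.002),.01);r=rd();print("%.5f %.2f %.2f %.5f %.2f"%(a,*r[:4]))
json.dump(a,open("a.json","w"))
E
```

```text
-0.08000000000000004 (np.float64(17.435115009819146), np.float64(0.6907123844970401), np.float64(-0.07547117216721883), 23.525, array([  2.0388937 , -27.56302178, -34.83276129,   1.07563242,
         5.34716472,   0.06489424]))
-0.08040 18.30 0.52 -0.07560 23.98
-0.08074 19.60 0.43 -0.07568 24.43
```

```bash
python3 - <<'E'
from h import *
f0=np.array(json.load(open("f0.json")));a=json.load(open("a.json"))-.0001
move_l(tcp(a,.074,.002),.01);L=[]
for _ in range(50): L.append((state()["ft_force"]-f0)[:2]@U);hold(.025)
s=state();print(np.mean(L),np.std(L),max(L),np.mean(L[:10]),np.mean(L[-10:]),(s["ee_pos"][:2]-HB)@U+.24,s["time"])
json.dump(a,open("a.json","w"))
for n in("side","scene"):
    g=get_image(n);cv2.imwrite(f"pics/{n}5.png",cv2.resize(g["frame"][120:270,210:430],None,fx=3.5,fy=3.5,interpolation=cv2.INTER_CUBIC))
E
```

```text
19.517476728524347 0.4477921737084588 20.338127741186927 19.445545905900175 19.5740549334802 -0.07571057882962229 25.925
```

View pics/side5.png

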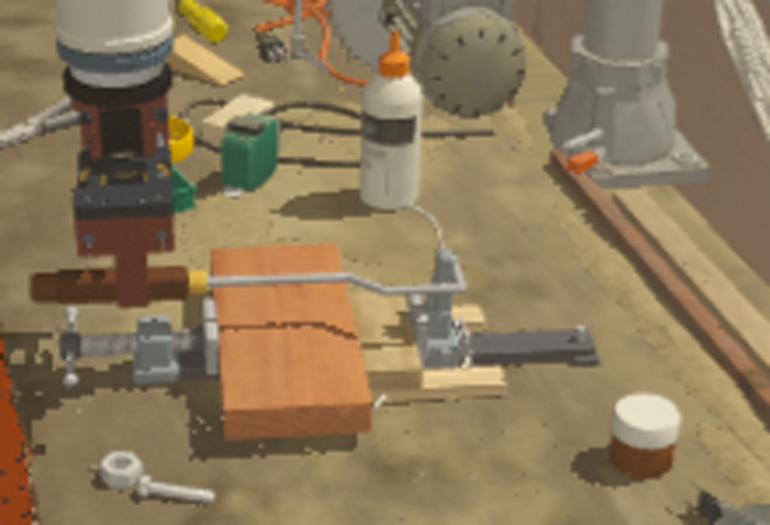

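View pics/scene5.png

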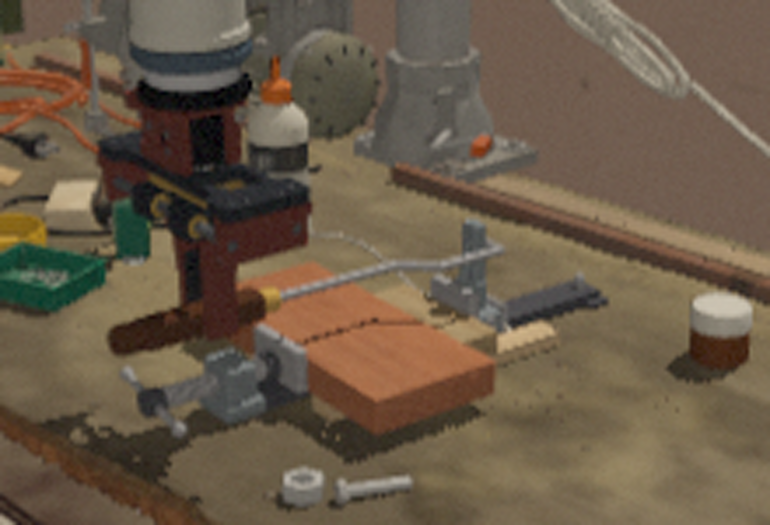

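At the pull: pad (208,335), board, strip and jaw (430,330) are closed up, with a steady 19.5 N held for over a second. Now I'll let off, unhook upward, and check the boards with the wrist camera.

```bash
python3 - <<'E'
from h import *
f0=np.array(json.load(open("f0.json")));a=json.load(open("a.json"))
for b in(-.079,-.077,-.075,-.073):
    move_l(tcp(b,.074,.002),.03);s=state();d=s["ft_force"]-f0;print("%.4f %.2f %.2f %.5f"%(b,d[:2]@U,d[:2]@N,(s["ee_pos"][:2]-HB)@U+.24))
b=-.0757+.013
move_l(tcp(b,.074,.002),.05);print(F()-f0)
move_l(tcp(b,.15,.002),.1);print(F()-f0,state()["time"])
for n in("side","scene"):
    g=get_image(n);cv2.imwrite(f"pics/{n}6.png",cv2.resize(g["frame"][120:270,210:430],None,fx=3.5,fy=3.5,interpolation=cv2.INTER_CUBIC))
E
```

```text
-0.0790 11.66 0.36 -0.07555
-0.0770 6.60 0.78 -0.07545
-0.0750 2.73 0.68 -0.07528
-0.0730 -0.19 0.55 -0.07345
[-0.02092487  0.25609917 -0.23315475]
[ 0.0062629   0.60622721 -0.1416809 ] 28.5583
```

View pics/side6.png

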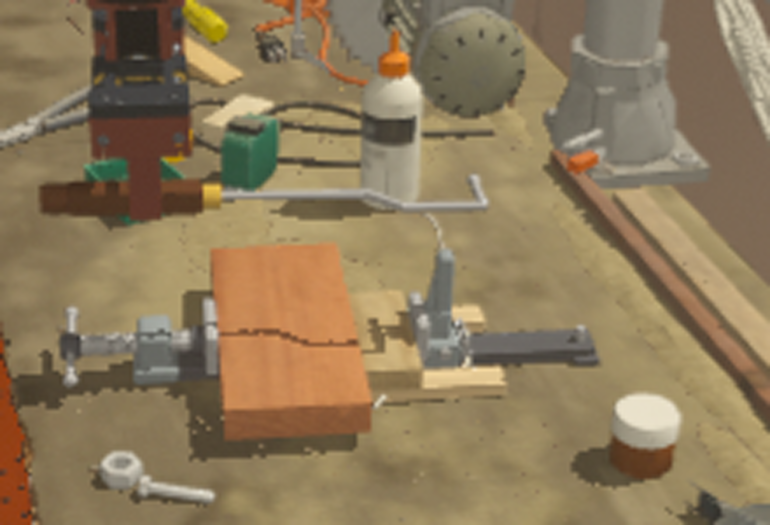

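```bash
python3 - <<'E'
from h import *
g=get_image("wrist");cv2.imwrite("pics/w6.png",g["frame"])
q=quat(0.)
x,y=.47,-.175
move_l([x,y,.15],.2,orientation=q);move_l([x,y,.03],.12);f1=F()
for z in(.016,.013,.0115,.0105,.0099,.0095):
    move_l([x,y,z],.03);s=state();print(z,s["ee_pos"][2],(s["ft_force"]-f1)[2])
    if (s["ft_force"]-f1)[2]>4: break
hold(.2);gripper_open();hold(.2);print(state()["ft_force"])
move_l([x,y,.12],.12);print(state()["time"])
for n in("side","scene","wrist"):
    g=get_image(n);cv2.imwrite(f"pics/{n}7.png",g["frame"])
E
```

```text
0.016 0.015842864420074924 0.8749199606782805
0.013 0.012830112026027974 -0.3553957095176361
0.0115 0.011397490806410154 -0.7087008130157848
0.0105 0.010483718927978055 -0.30008974529426724
0.0099 0.010267758746136666 2.614384765463896
0.0095 0.010154468760902823 5.958235079321794
[0.36672627 0.33643636 0.4099646 ]
35.8833
```

View pics/side7.png

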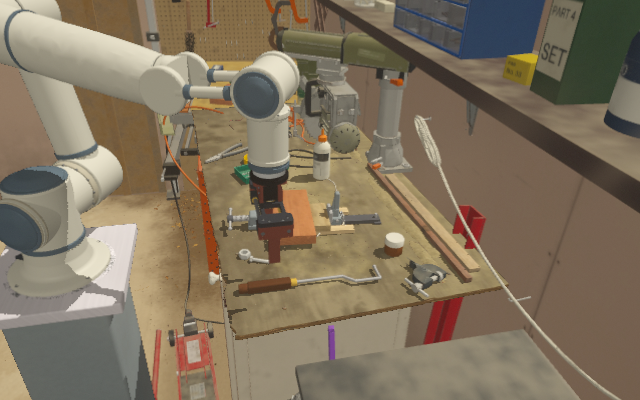

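View pics/w6.png

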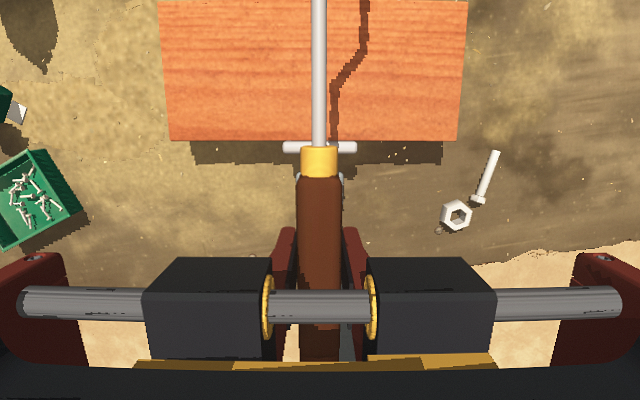

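The hook lies flat at side (240–380, 283), clear of everything. I'll do a last overhead check of the clamp from the start pose.

```bash
python3 - <<'E'
from h import *
s=state();move_l([.47,-.175,.23],.15)
movej([-.057,.0918,1.2319,0,1.8198,-.057]);hold(.2)
g=get_image("wrist");cv2.imwrite("pics/w8.png",cv2.resize(g["frame"][40:240,100:560],None,fx=1.7,fy=1.7,interpolation=cv2.INTER_CUBIC))
W=cloud(g);P=W[(W[...,0]>.4)&(W[...,0]<.85)&(W[...,1]>-.1)&(W[...,1]<.2)]
r=P[:,:2]-HB;a=r@U;b=r@N
# height profile along the bar centre, at lateral +-20mm
for c in(-.035,-.02,.02,.035):
    t=abs(b-c)<.003;h=[(round(x,3),np.percentile(P[t&(abs(a-x)<.001),2],10).round(3)) for x in np.arange(-.265,-.08,.002) if (t&(abs(a-x)<.001)).sum()>3]
    print(c,[ (x,z) for x,z in h if z<.028 or abs(x+.258)<.006 or abs(x+.153)<.006 or abs(x+.108)<.006])
print(state()["time"])
g=get_image("side");W=cloud(g);m=(W[...,0]>.38)&(W[...,0]<.74)&(W[...,1]>-.23)&(W[...,1]<-.14)&(W[...,2]>.006)
print(np.percentile(W[m],[0.5,50,99.5],axis=0))
E
```

```text
-0.035 [(np.float64(-0.265), np.float64(0.0)), (np.float64(-0.253), np.float64(0.038)), (np.float64(-0.157), np.float64(0.039)), (np.float64(-0.155), np.float64(0.039)), (np.float64(-0.153), np.float64(0.039)), (np.float64(-0.151), np.float64(0.037)), (np.float64(-0.149), np.float64(0.03)), (np.float64(-0.113), np.float64(0.031)), (np.float64(-0.111), np.float64(0.309)), (np.float64(-0.109), np.float64(0.31)), (np.float64(-0.107), np.float64(0.31)), (np.float64(-0.105), np.float64(0.311)), (np.float64(-0.103), np.float64(0.311)), (np.float64(-0.085), np.float64(0.013)), (np.float64(-0.083), np.float64(0.012)), (np.float64(-0.081), np.float64(0.011))]
-0.02 [(np.float64(-0.263), np.float64(0.046)), (np.float64(-0.261), np.float64(0.047)), (np.float64(-0.259), np.float64(0.046)), (np.float64(-0.257), np.float64(0.047)), (np.float64(-0.255), np.float64(0.039)), (np.float64(-0.253), np.float64(0.038)), (np.float64(-0.157), np.float64(0.038)), (np.float64(-0.155), np.float64(0.038)), (np.float64(-0.153), np.float64(0.038)), (np.float64(-0.151), np.float64(0.038)), (np.float64(-0.149), np.
[... 1765 characters left out ...]
oat64(0.03)), (np.float64(-0.109), np.float64(0.03)), (np.float64(-0.107), np.float64(0.031)), (np.float64(-0.105), np.float64(0.03)), (np.float64(-0.101), np.float64(0.012)), (np.float64(-0.099), np.float64(0.004)), (np.float64(-0.097), np.float64(-0.0)), (np.float64(-0.095), np.float64(0.001)), (np.float64(-0.093), np.float64(0.001)), (np.float64(-0.091), np.float64(0.0)), (np.float64(-0.089), np.float64(0.0)), (np.float64(-0.087), np.float64(0.001)), (np.float64(-0.085), np.float64(0.0)), (np.float64(-0.083), np.float64(0.0)), (np.float64(-0.081), np.float64(-0.0))]
38.275
[[ 0.39719774 -0.20193993  0.00624265]
 [ 0.48822427 -0.18262842  0.01514213]
 [ 0.71616805 -0.15562744  0.02467172]]
```

View pics/w8.png

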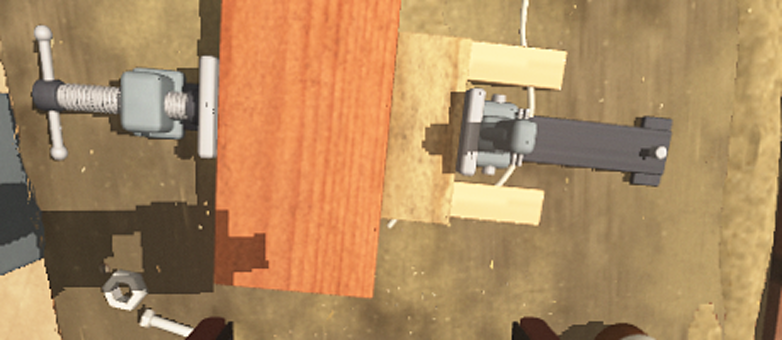

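No gaps visible at pad/board (218), board/strip (390) or strip/jaw (462). Pad face to jaw face measures about 151 mm against the stated 150 mm. Handing in.

```bash
python3 -c "
from bench import *
print(job_done(),state()['time'])"
```

```text
the job is handed in; nothing more can be done
the job is handed in; nothing more can be done
```

I handed the job in at about 38 s. The far jaw is closed up, and strip and board are pinched against the near head.

- **Pull:** The jaw slid at about 8 N alone and about 10.5 N once it was pushing strip and board. It then stiffened, and I worked up to a steady 19.5 N and held it for 1.3 s; the highest single reading I took was 20.3 N.
- **Let-off:** The hook's tip moved less than 0.5 mm while the load came off, so the jaw did not visibly spring back. The squeeze left in the clamp cannot be measured directly.
- **Gaps:** The last overhead check showed none at pad/board, board/strip or strip/jaw. The pad-to-jaw distance measured about 151 mm against the stated 150 mm, which is within camera accuracy.
- **Hook:** I unhooked upward and laid it flat on the bench to the right of the clamp, at about (0.47, -0.175) m. The camera afterwards saw it lying flat and clear of everything. The downward press on laying it was about 6 N.
- **Rest of the bench:** The other items looked unmoved in the pictures; I did not measure them again.

One reading was off: the jaw slid at about 8 N against the stated "about 9 N". In case the force sensor reads low, I did not pull any harder.

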